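# Open the casting mould and hold its upper half

## Robot

A 7-joint arm with a two-finger parallel gripper is mounted at the origin on the work surface. World frame = base frame: x ahead of the robot, y to its left, z up, the work surface at z = 0. Lengths are in m, angles in rad, forces in N, time in s.
With the tool pointing down it reaches from about 0.425 to 0.975 m from the base axis. Payload 16.7 kg.
Tool frame: the origin (TCP) lies at the very end of the fingers, on their centre line; the grasp point (between the pads) lies 19 mm behind it (env.tcp_to_grasp is the z of the grasp point in the tool frame, in m); z points along the fingers, y is the direction in which the jaws open and shut (so a half turn about z gives the same grasp; the last joint's range is limited). The gripper opens to 85 mm and grips with 20 to 120 N. Pads are 22 mm wide; open, the fingers measure 114 mm over their backs; the gripper's body (76 mm by 85 mm) begins 54 mm behind the grasp point. The pads swing forward as they close: fully open they stand 13 mm farther back than shut.
Start: joints at [-1.456, 0.426, 0.074, 1.606, -0.034, 1.111, -0.067], TCP at [0.176, 0.652, 0.231] pointing down, gripper open.
Joint ranges: [-2.85, 2.85], [-0.5, 2.14], [-1.23, 1.37], [0.21, 2.46], [-1.02, 4.16], [0.16, 2.05], [-2.73, 2.73]. Speed limits (rad/s): [1.89, 1.89, 2.39, 2.39, 3.01, 3.01, 3.01].

## Interface

Orientations are given as a unit quaternion [w, x, y, z].
In Python, from station import env gives the robot as it stands.
- The arm moves only by the tool play_rows, never from a script. Its argument "rows" is a list of rows, each an object with "dp": the shift along the tool's x, y, z in units of 15 cm (1.0 is 15 cm), a list of three; "angular": the turn, a rotation vector about the tool's x, y, z in units of 45 degrees (1.0 is 45 degrees), a list of three; "jaw": the closure, from -1 (fully open) to 1 (shut). A call has 1 to 5 rows; each row is the pose to reach, as a shift and turn from the pose commanded when the call began, along the tool's axes at that moment; what a row does not reach only later rows make up. A row lasts 1/12 s, in which the tool goes at most 41.7 mm and 7.16 degrees, less where a joint would pass 70% of its speed; a pose out of reach is approached as far as the arm can. A call with a number of a shift or a turn outside -1 to 1 is refused whole. A call with a gripper value outside its range is refused whole. The fingers move at their own pace and stop on an object; the grip force is fixed at half the most. Time passes only in rows, so rows that repeat a pose let the fingers close. It gives the time, the measured TCP pose, the force and the opening at its end, in the units of the state.
- env.observe(): the state, without advancing time (a new reading comes with each control period).
- env.camera(name): name is "scene" or "side" or "wrist"; returns the picture (480x640x3 uint8, blue, green, red); there is no depth.
- env.get_calibration(name): a dict with "fx", "fy", "cx", "cy" (pixels), "origin" and "rotation" of the camera in the world. Camera axes: x right, y down, z forward; pixel columns grow to the right and rows downward; lengths in m; the calibration is good to about 2 mm. A picture is of the moment at which its call begins: read the wrist's pose just before it. get_calibration takes no time and is no camera call; for the wrist camera it gives the pose at the moment of the call.
- env.job_done(): hands the job in, once; it reports no verdict.
The state is a dict: "time": time; "joints": joint angles; "dq": joint speeds; "tau": joint torques, N m; "position": TCP position; "tool_rot": TCP orientation; "ft_force": force on the tool from outside, world axes, zero at the start; "torque": the same for the moment, N m; "finger_gap": finger opening in m.
Only numpy, scipy, OpenCV 4.12 (cv2) and the standard library are available. Lean on these libraries where they do the work, as an engineer would, in place of code of your own. Each camera call takes 0.05 s, during which the arm holds its last target. There are 200 camera calls.

## Task

Take the steel fork key, fit it over the screw head of the mould's catch and turn the catch fully open (counter-clockwise seen from above), then stand the key upright on the bench again and let go of it. Then lift the upper plaster half of the mould by its wooden grip, straight up and without tipping it, and finish while still holding it, level and still, about 13 cm above its seat over the lower half, so that the cast can be looked at; leave the other things on the bench where they are.

Things in the scene. Friction and masses are not known exactly. Their poses are not given: they have to be found in the camera images.
- mould_box: Casting mould, fixed to the bench: wooden cradle 150 (x) x 130 (y) mm, walls 12 mm thick and 48 mm high, round a lower plaster half whose top is 40 mm above bench. A wooden post 66 mm high, 36 mm wide, at the middle of the +x end (out to x = 105 mm) carries the steel catch. Origin: centre of underside; z up; x towards the catch.
- catch (a joint): Steel turn-catch, vertical axis 84 mm from mould_box origin along its +x. Flat arm 12 mm wide, 8 mm thick, reaching 40 mm from the axis, top 75.5 mm above bench. At 0 it points to mould_box -x, over the upper half; value in rad grows counter-clockwise from above. Starts at 0 to 0.25, clear of the upper half past 1.1, stop (fully open) at 1.4. Friction 0.06 N m, no spring: stays where left.
- catch_head (a point): On the screw axis at the foot of the screw head, 75.5 mm above bench. The head is an upright steel tongue 26 mm long (in line with the catch's arm), 6 mm thick, 12 mm high, on a round disc 40 mm wide. The point's x lies along the tongue and turns with the catch (mould_box x turned by the joint value).
- cap: Upper mould half: plaster slab 120 (x) x 100 (y) x 26 mm, on its middle a wooden grip batten 70 (x) x 20 (y) x 38 mm high (top 64 mm above slab underside). About 0.55 kg, balanced about the middle. Sits on the lower half, 3 mm clear of cradle walls that rise 8 mm round it. Origin: centre of slab underside, 40 mm above bench when seated; axes then parallel to mould_box.
- key: Fork key standing on the bench, 100 mm tall, 0.2 kg. Steel foot 36 x 36 x 26 mm high with a slot 10 mm wide, 18 mm deep in its underside, right through along key x. 14 mm shaft; on top a wooden T-handle 64 (x) x 18 (y) mm, 76 to 100 mm high. Origin: centre of underside. Seated on the screw, origin is at catch_head, x along the tongue, with 2 mm side play, 0.15 rad free turn each way.
- stamp: Clay stamp, not needed: same shaft and T-handle as the key, 100 mm tall, but its foot is a plain round steel disc 56 mm in diameter. The key and the stamp may stand in either place. Origin: centre of the underside.
- mug_a: White mug, 84 mm wide, 95 mm tall; leave alone. Origin: centre of the underside.
- mug_b: White mug, 84 mm wide, 95 mm tall; leave alone. Origin: centre of the underside.
- bowl: Small white bowl, 90 mm wide, 45 mm tall; leave alone. Origin: centre of the underside.
- prop: Plaster kiln prop, upright cylinder 32 mm wide, 45 mm tall; leave alone. Origin: centre of the underside.
- jar: Glaze jar, 70 mm wide, 90 mm tall; leave alone. Origin: centre of the underside.
- rib: Flat dark wooden throwing rib, 110 x 50 x 10 mm; leave alone. Origin: centre of the underside.
There are look-alikes about, which are no part of the job. Leave any purple look-alike of the key alone. Leave any turquoise look-alike of the cap alone.

How it is judged:
On the way, in this order (a step that is already met when the one before it is completed fails the run):
1. the key is seated on the screw head of the closed catch (distance between key and catch_head below 0.012 m and value of joint catch below 0.8 rad), for 0.1 s.
2. the catch is open (past 1.15 rad) with the key still seated on it (distance between key and catch_head below 0.012 m and value of joint catch above 1.15 rad), for 0.1 s.
3. the key stands upright on the bench and is let go (height (world z) of key below 0.006 m and angle between key's own z axis and vertical below 0.15 rad and contact force between the fingers and key below 0.3 N and linear speed of key below 0.02 m/s), for 0.2 s.
At the end, for the whole second after the job is handed in: Upper half held in the fingers 80-200 mm above its seat, within 60 mm of over the lower half, level to 0.1 rad, under 20 mm/s and 0.1 rad/s, touching neither mould nor key; catch past 1.1 rad; key upright on the bench (0.15 rad, underside below 6 mm), at rest, released (all of step 3 and z of cap in the frame of mould_box between 0.12 and 0.24 m and horizontal distance between cap and mould_box below 0.06 m and angle between cap's own z axis and vertical below 0.1 rad and linear speed of cap below 0.02 m/s and angular speed of cap below 0.1 rad/s and contact force between the fingers and cap above 3 N and contact force between cap and mould_box below 0.05 N and contact force between cap and key below 0.05 N and value of joint catch above 1.1 rad); the arm keeps its last pose, push and grip.
It fails at once if the upper half is tipped by more than 0.3 rad (angle between cap's own z axis and vertical above 0.3 rad).
It fails at once if another thing on the bench is shifted by more than 25 mm (distance of any of stamp, mug_a, mug_b, bowl, prop, jar, rib from where it was at the start of the episode above 0.025 m).
It also fails if it takes over 58 s, if anything falls off the work surface, if the arm or the gripper's body presses on something with over 40 N, if the wrist force passes 120 N, or if a joint passes its speed limit or range.

## Working session

There is one attempt and no reset: what is moved stays moved. The work goes in short steps, Python scripts to look and compute and a tool call to move; the robot and the scene stay as the last step left them, time stands still between calls to the robot, and variables do not carry over. Pictures are saved under pics/ and viewed, on a budget of 10 in all, crops included, one or two more only if the job needs it, and the job is handed in when it is done.

Besides the shell and the picture viewer there is one more tool, called after "Request:" in YAML: its name, and indented under it one key for each argument. play_rows: Moves the arm, as the interface text tells. Its arguments: {"type":"object","properties":{"rows":{"type":"array"}},"required":["rows"]}

```bash
mkdir -p pics; ls; python3 - <<'E'
from station import env
import cv2
for n in("scene","side"):
    cv2.imwrite(f"pics/{n}0.png",env.camera(n)); print(n,env.get_calibration(n))
o=env.observe(); print(o, env.tcp_to_grasp)
E
```

```text
pics
scene {'fx': 511.3519492776097, 'fy': 511.3519492776097, 'cx': 317.118056635941, 'cy': 252.7507153033768, 'origin': array([1.28223753, 0.23857544, 0.75030922]), 'rotation': array([-0.23267331,  0.491243  ,  0.76578973, -0.34367068])}
side {'fx': 434.6252216341755, 'fy': 434.6252216341755, 'cx': 317.3261311267273, 'cy': 245.1607876273338, 'origin': array([ 0.21265131, -0.66493157,  0.64168552]), 'rotation': array([-0.42263727,  0.86747711, -0.23242222,  0.12182414])}
{'time': 0.1, 'joints': array([-1.45646778,  0.42664157,  0.07382835,  1.60652319, -0.03407897,
        1.11080656, -0.06708062]), 'dq': array([ 0.00189837, -0.0031359 ,  0.0023635 , -0.00165645, -0.0004067 ,
       -0.00091597, -0.00037223]), 'tau': array([ 8.66133749e-03, -9.51510859e+01,  3.77158016e+00, -4.64401639e+01,
        1.97022798e-02,  6.34691110e-03,  3.22664766e-05]), 'position': array([0.17594703, 0.65129344, 0.23070724]), 'tool_rot': array([-3.14141539e-05,  1.31522020e-01,  9.91313091e-01, -5.59311660e-04]), 'ft_force': array([ 1.3382737 ,  0.40921393, -0.53195911]), 'torque': array([-0.00225523, -0.0219722 ,  0.05004389]), 'finger_gap': 0.08524720555823323} -0.0187
```

View pics/scene0.png

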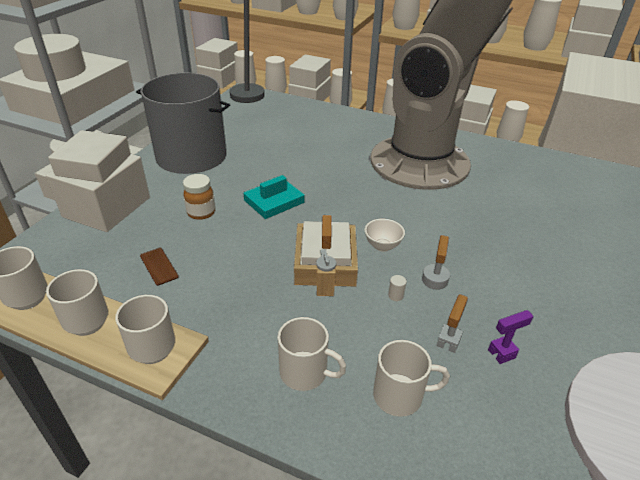

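View pics/side0.png

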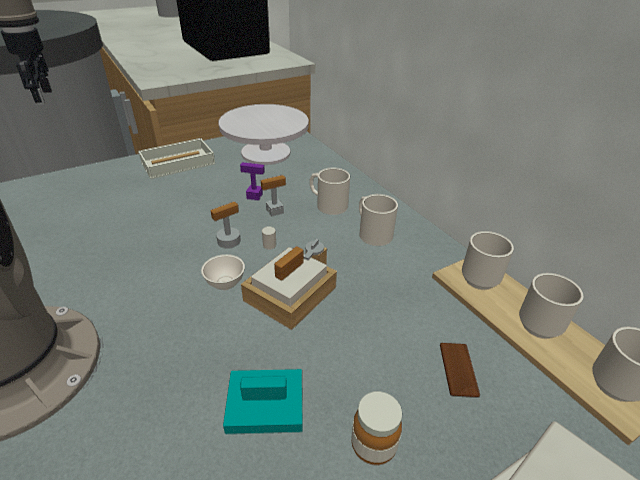

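Candidates for the key in scene:
- (451,335): grey, slotted square foot. This fits the key.
- (436,275): round disc, the stamp.
- (507,345): purple look-alike.

For the cap, white in the cradle is (326,240); turquoise is (273,195). I'll check both choices in a close crop.

```bash
python3 - <<'E'
import cv2,numpy as np
s=cv2.imread("pics/scene0.png"); d=cv2.imread("pics/side0.png")
def c(im,x,y,w,h,k): return cv2.resize(im[y:y+h,x:x+w],None,fx=k,fy=k,interpolation=cv2.INTER_CUBIC)
a=c(s,420,285,80,75,5); b=c(s,285,210,80,90,5)[:375]
a=cv2.resize(a,(400,375))
e=c(d,235,165,80,60,5)[:225,:400]; f=c(d,235,230,110,100,3.6)[:225]
e=c(d,240,170,80,45,5); 
cv2.imwrite("pics/crop1.png",np.vstack([np.hstack([a,c(s,285,210,80,75,5)]),np.hstack([e,c(d,255,230,80,45,5)])]))
E
```

```text
(no output)
```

View pics/crop1.png

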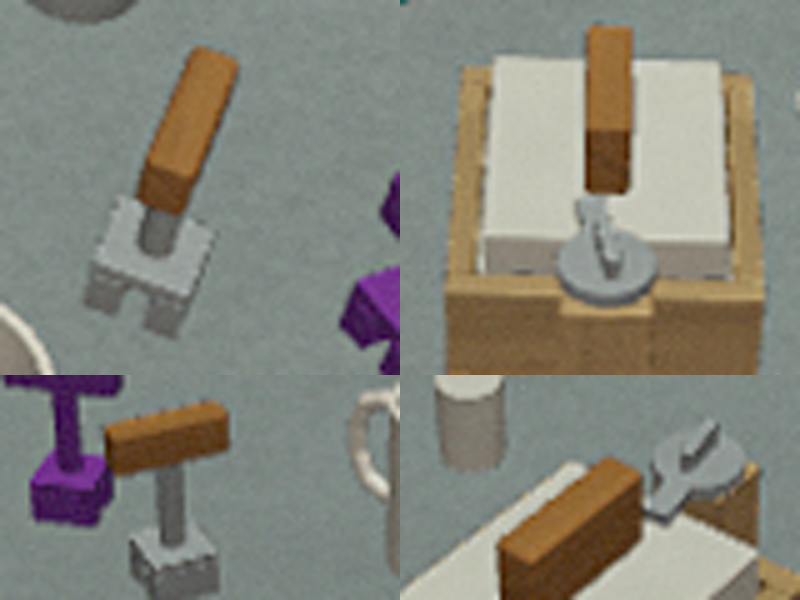

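```bash
cat > h.py <<'E'
import numpy as np,cv2
from scipy.spatial.transform import Rotation as R
from scipy.optimize import least_squares
def q2R(q): return R.from_quat([q[1],q[2],q[3],q[0]])
def proj(P,c):
    p=q2R(c["rotation"]).inv().apply(np.atleast_2d(P)-c["origin"])
    return np.c_[c["fx"]*p[:,0]/p[:,2]+c["cx"],c["fy"]*p[:,1]/p[:,2]+c["cy"]]
def ray(px,z,c):
    d=q2R(c["rotation"]).apply([(px[0]-c["cx"])/c["fx"],(px[1]-c["cy"])/c["fy"],1])
    return c["origin"]+d*(z-c["origin"][2])/d[2]
def place(v,P): return R.from_euler("z",v[2]).apply(np.atleast_2d(P))+[v[0],v[1],v[3] if len(v)>3 else 0]
def fit(obs,v0):
    "obs: list of (cam, local pts, pixels)"
    f=lambda v: np.concatenate([(proj(place(v,P),c)-px).ravel() for c,P,px in obs])
    r=least_squares(f,v0,loss="soft_l1"); return r.x,f(r.x).reshape(-1,2)
E
python3 - <<'E'
from h import *
from station import env
S,D=env.get_calibration("scene"),env.get_calibration("side")
kP=np.array([[-32,9,100],[-32,-9,100],[32,-9,100],[32,9,100],[18,18,26],[18,-18,26],[-18,-18,26],[-18,18,26],[18,18,0],[18,-18,0]])/1e3
kpx=np.array([[460.6,294.4],[468,298],[457.6,320],[449.4,317],[439,337],[457.4,344.4],[463,332],[444.4,324.6],[437,345],[456,352.6]])
# orientation: near end = +x ; image left corresponds y sign test
for sg in(1,-1):
    P=kP*[1,sg,1]
    a=ray([451,335],.02,S); 
    for th in np.arange(-3,3.1,1):
        v,r=fit([(S,P,kpx)],[a[0],a[1],th])
        e=np.abs(r).mean()
        if e<2: print("key",sg,v,e,r.round(1).tolist()); break
mP=np.array([[-35,10,104],[-35,-10,104],[35,-10,104],[35,10,104],[75,65,48],[75,-65,48],[-75,-65,48],[-75,65,48],[60,50,66],[60,-50,66],[-60,-50,66],[-60,50,66]])/1e3
mpx=np.array([[323,215.4],[331.6,215.4],[331.4,235.6],[322.2,235.6],[294.4,268],[357.6,269],[355.4,225],[297.6,223.4],[301.8,257.4],[351.2,258.6],[349,222],[304.4,221.4]])
for sg in(1,-1):
    P=mP*[1,sg,1]; a=ray([326,245],.06,S)
    for th in np.arange(-3,3.1,1):
        v,r=fit([(S,P,mpx)],[a[0],a[1],th])
        e=np.abs(r).mean()
        if e<2: print("mould",sg,v,e,r.round(1).tolist())
        if e<2: break
    if e<2:
        print(proj(place(v,P[:4]),D)); print(proj(place(v,[[.084,0,.0755],[.044,0,.0755]]),S)); break
for n,px in dict(stamp=(436,281),bowl=(384,245),prop=(397,298),mugb=(401,402),muga=(303,378),purple=(504,355)).items(): print(n,ray(px,0,S).round(3))
E
```

```text
key -1 [ 0.61810185  0.22568166 -0.08404341] 0.7593194775801635 [[-0.8, -1.0], [1.6, -1.0], [1.2, 0.6], [-0.8, -0.4], [-0.4, 0.1], [0.4, 0.4], [0.6, -0.5], [0.5, -0.5], [-0.8, 1.1], [-1.0, 1.3]]
mould -1 [ 0.50909468 -0.07231342 -5.88036264] 0.37501794530976557 [[-0.6, -0.9], [0.3, -0.6], [0.6, 0.1], [-0.1, -0.2], [-0.5, 0.7], [0.7, 1.4], [0.0, -0.2], [-0.1, -0.1], [-0.2, -0.1], [-0.0, -0.0], [0.4, 0.3], [-0.5, -0.3]]
[[282.97220135 266.01637057]
 [274.97373965 261.88344095]
 [297.73275894 244.20553553]
 [305.56096428 247.93718751]]
[[326.48398285 262.40861032]
 [326.57997518 249.2190199 ]]
stamp [0.463 0.163 0.   ]
bowl [0.398 0.025 0.   ]
prop [0.546 0.103 0.   ]
mugb [0.777 0.182 0.   ]
muga [0.803 0.012 0.   ]
purple [0.602 0.325 0.   ]
```

Key: (0.618, 0.226), yaw -0.08. Mould: (0.509, -0.072), yaw 0.40. To stay inside the last joint's range through the ccw turn, I'll grasp with the tool turned half round. Planning the hover move.

```bash
cat >> h.py <<'E'
def toolR(yaw): # tool down, tool-y axis at world angle yaw
    y=np.array([np.cos(yaw),np.sin(yaw),0]);z=np.array([0,0,-1.]);return R.from_matrix(np.c_[np.cross(y,z),y,z])
def plan(p,Rt,tp,tyaw,n,direction=0):
    "n calls, straight line; prints dp (15cm units) and angular for each"
    Rg=toolR(tyaw); rv=(Rt.inv()*Rg).as_rotvec()
    if direction and rv[2]*direction<0 and abs(rv[2])>2.5: rv*=-(2*np.pi-np.linalg.norm(rv))/np.linalg.norm(rv)
    d=(np.array(tp)-p)/n
    for i in range(n):
        Ri=Rt*R.from_rotvec(rv*i/n)
        print("dp",(Ri.inv().apply(d)/.15).round(3).tolist(),"ang",(rv/n/(np.pi/4)).round(3).tolist())
E
python3 - <<'E'
from h import *
from station import env
o=env.observe();Rt=q2R(o["tool_rot"]);p=o["position"]
plan(p,Rt,[.60,.226,.26],np.radians(-94.8),5,1)
W=env.get_calibration("wrist");print(Rt.inv().apply(W["origin"]-p),(Rt.inv()*q2R(W["rotation"])).as_matrix().round(2),W["fx"])
E
```

```text
dp [-0.694, -0.4, -0.039] ang [-0.0, 0.0, 0.754]
dp [-0.799, 0.055, -0.039] ang [-0.0, 0.0, 0.754]
dp [-0.632, 0.492, -0.039] ang [-0.0, 0.0, 0.754]
dp [-0.25, 0.761, -0.039] ang [-0.0, 0.0, 0.754]
dp [0.218, 0.771, -0.039] ang [-0.0, 0.0, 0.754]
[ 0.07257395 -0.00077161 -0.14233612] [[-0.   -0.96 -0.29]
 [ 1.   -0.   -0.  ]
 [ 0.   -0.29  0.96]] 354.0527473838429
```

Request:
play_rows:
  rows:
    - {"dp": [-0.139,-0.08,-0.008],"angular": [0,0,0.15]}
    - {"dp": [-0.278,-0.16,-0.016],"angular": [0,0,0.3]}
    - {"dp": [-0.416,-0.24,-0.023],"angular": [0,0,0.45]}
    - {"dp": [-0.555,-0.32,-0.031],"angular": [0,0,0.6]}
    - {"dp": [-0.694,-0.4,-0.039],"angular": [0,0,0.754],"jaw": -1}

```text
invalid input at $.rows[0]: expected keys dp, angular, jaw
```

Request:
play_rows:
  rows:
    - {"dp": [-0.139,-0.08,-0.008],"angular": [0,0,0.15],"jaw": -1}
    - {"dp": [-0.278,-0.16,-0.016],"angular": [0,0,0.3],"jaw": -1}
    - {"dp": [-0.416,-0.24,-0.023],"angular": [0,0,0.45],"jaw": -1}
    - {"dp": [-0.555,-0.32,-0.031],"angular": [0,0,0.6],"jaw": -1}
    - {"dp": [-0.694,-0.4,-0.039],"angular": [0,0,0.754],"jaw": -1}

```text
time: 0.52
position: [0.2615, 0.5654, 0.2369]
tool_rot: [0.0, 0.418, 0.909, -0.0]
ft_force: [0.7, 0.2, -0.9]
finger_gap: 0.0854
```

Request:
play_rows:
  rows:
    - {"dp": [-0.16,0.011,-0.008],"angular": [0,0,0.15],"jaw": -1}
    - {"dp": [-0.32,0.022,-0.016],"angular": [0,0,0.3],"jaw": -1}
    - {"dp": [-0.48,0.033,-0.023],"angular": [0,0,0.45],"jaw": -1}
    - {"dp": [-0.64,0.044,-0.031],"angular": [0,0,0.6],"jaw": -1}
    - {"dp": [-0.8,0.055,-0.039],"angular": [0,0,0.754],"jaw": -1}

```text
time: 0.93
position: [0.3463, 0.4802, 0.2428]
tool_rot: [0.0, 0.665, 0.747, -0.0]
ft_force: [-1.3, 0.2, -0.2]
finger_gap: 0.0854
```

Request:
play_rows:
  rows:
    - {"dp": [-0.126,0.098,-0.008],"angular": [0,0,0.15],"jaw": -1}
    - {"dp": [-0.252,0.196,-0.016],"angular": [0,0,0.3],"jaw": -1}
    - {"dp": [-0.38,0.295,-0.023],"angular": [0,0,0.45],"jaw": -1}
    - {"dp": [-0.505,0.393,-0.031],"angular": [0,0,0.6],"jaw": -1}
    - {"dp": [-0.632,0.492,-0.039],"angular": [0,0,0.754],"jaw": -1}

```text
time: 1.35
position: [0.4311, 0.3953, 0.2488]
tool_rot: [0.0, 0.854, 0.521, -0.0]
ft_force: [0.6, 0.7, -0.3]
finger_gap: 0.0851
```

Request:
play_rows:
  rows:
    - {"dp": [-0.05,0.152,-0.008],"angular": [0,0,0.15],"jaw": -1}
    - {"dp": [-0.1,0.304,-0.016],"angular": [0,0,0.3],"jaw": -1}
    - {"dp": [-0.15,0.456,-0.023],"angular": [0,0,0.45],"jaw": -1}
    - {"dp": [-0.2,0.608,-0.031],"angular": [0,0,0.6],"jaw": -1}
    - {"dp": [-0.25,0.76,-0.039],"angular": [0,0,0.754],"jaw": -1}

```text
time: 1.77
position: [0.5158, 0.3102, 0.2546]
tool_rot: [0.0, 0.968, 0.249, -0.0]
ft_force: [0.3, -0.6, -1.3]
finger_gap: 0.0855
```

```bash
python3 - <<'E'
from h import *
from station import env
o=env.observe();Rt=q2R(o["tool_rot"]);p=o["position"];print(o["time"],p,o["joints"].round(2))
plan(p,Rt,[.60,.226,.26],np.radians(-94.8),1)
E
```

```text
1.7667 [0.51579615 0.31024948 0.25462891] [-1.19  0.34  0.69  1.78 -0.24  1.11 -1.49]
dp [0.221, 0.763, -0.036] ang [0.0, 0.0, 0.748]
```

Request:
play_rows:
  rows:
    - {"dp": [0.044,0.153,-0.008],"angular": [0,0,0.15],"jaw": -1}
    - {"dp": [0.088,0.305,-0.016],"angular": [0,0,0.3],"jaw": -1}
    - {"dp": [0.132,0.458,-0.023],"angular": [0,0,0.45],"jaw": -1}
    - {"dp": [0.176,0.61,-0.03],"angular": [0,0,0.6],"jaw": -1}
    - {"dp": [0.221,0.763,-0.036],"angular": [0,0,0.748],"jaw": -1}

```text
time: 2.18
position: [0.6005, 0.2266, 0.26]
tool_rot: [0.0, 0.999, -0.042, -0.0]
ft_force: [-0.6, 1.1, -0.4]
finger_gap: 0.0853
```

Request:
play_rows:
  rows:
    - {"dp": [0,0,0],"angular": [0,0,0],"jaw": -1}
    - {"dp": [0,0,0],"angular": [0,0,0],"jaw": -1}

```text
time: 2.35
position: [0.6005, 0.2261, 0.2597]
tool_rot: [0.001, 0.999, -0.04, -0.0]
ft_force: [0.5, 0.1, -0.3]
finger_gap: 0.0853
```

```bash
python3 - <<'E'
from h import *
from station import env
import pickle
W=env.get_calibration("wrist");im=env.camera("wrist");o=env.observe();pickle.dump((W,o["position"],o["tool_rot"]),open("w1.pkl","wb"))
print(o["position"],o["joints"].round(2))
cv2.imwrite("pics/w1.png",cv2.resize(im,(800,600),interpolation=cv2.INTER_CUBIC))
P=place([.618,.2257,-.084],np.array([[-32,9,100],[-32,-9,100],[32,-9,100],[32,9,100]])/1e3)
print(proj(P,W)*1.25)
E
```

```text
[0.59982012 0.22732738 0.25963863] [-1.06  0.45  0.83  1.69 -0.36  1.16 -1.79]
[[384.83542716 303.20924253]
 [410.18239897 303.27366985]
 [411.0725451  211.34026326]
 [384.16605195 211.25778624]]
```

View pics/w1.png

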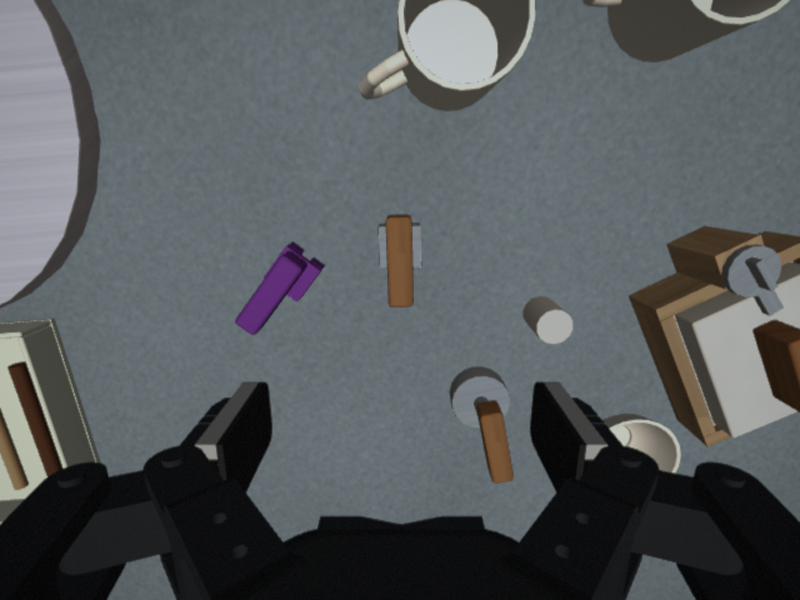

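```bash
python3 - <<'E'
from h import *
from station import env
import pickle
W,p,q=pickle.load(open("w1.pkl","rb"))
P=np.array([[-32,9,100],[-32,-9,100],[32,-9,100],[32,9,100]])/1e3
v,r=fit([(W,P,np.array([[389,306],[413.5,305.5],[411,216],[387,216]])/1.25)],[.618,.226,-.084])
print(v,r.round(2).tolist())
# foot centre via disc
print("disc",ray(np.array([754,272])/1.25,.0755,W),place([.509,-.0723,.403],[.084,0,0]))
o=env.observe();Rt=q2R(o["tool_rot"])
plan(o["position"],Rt,[v[0],v[1],.16],v[2]-np.pi/2,1)
E
```

```text
[ 0.61531402  0.22411701 -0.05735993] [[-0.32, 0.77], [0.3, 0.7], [1.16, -0.91], [-1.1, -0.39]]
disc [ 0.58167983 -0.04051131  0.0755    ] [[ 0.58627064 -0.0393569   0.        ]]
dp [0.105, 0.013, 0.664] ang [0.001, 0.001, -0.026]
```

Request:
play_rows:
  rows:
    - {"dp": [0.05,0.008,0.2],"angular": [0,0,0],"jaw": -1}
    - {"dp": [0.1,0.012,0.4],"angular": [0,0,-0.02],"jaw": -1}
    - {"dp": [0.11,0.013,0.6],"angular": [0,0,-0.03],"jaw": -1}
    - {"dp": [0.11,0.013,0.8],"angular": [0,0,-0.03],"jaw": -1}
    - {"dp": [0.11,0.013,0.9],"angular": [0,0,-0.03],"jaw": -1}

```text
time: 2.82
position: [0.6141, 0.225, 0.1216]
tool_rot: [0.001, 1.0, -0.026, -0.002]
ft_force: [-0.1, -0.1, -0.2]
finger_gap: 0.0851
```

```bash
python3 - <<'E'
from h import *
from station import env
o=env.observe();Rt=q2R(o["tool_rot"]);print(o["position"],o["tool_rot"].round(3))
plan(o["position"],Rt,[.616,.2245,.069],-.057-np.pi/2,1)
E
```

```text
[0.61409176 0.22502754 0.12157012] [ 0.001  1.    -0.026 -0.002]
dp [0.014, 0.002, 0.35] ang [0.002, 0.005, 0.006]
```

Request:
play_rows:
  rows:
    - {"dp": [0.005,0,0.15],"angular": [0,0,0],"jaw": -1}
    - {"dp": [0.01,0,0.27],"angular": [0,0,0],"jaw": -1}
    - {"dp": [0.01,0.002,0.35],"angular": [0,0,0],"jaw": -1}
    - {"dp": [0.01,0.002,0.35],"angular": [0,0,0],"jaw": -1}
    - {"dp": [0.01,0.002,0.35],"angular": [0,0,0],"jaw": -0.2}

```text
time: 3.23
position: [0.6176, 0.2241, 0.073]
tool_rot: [0.0, 1.0, -0.027, -0.0]
ft_force: [-0.1, -0.1, 1.1]
finger_gap: 0.0755
```

Request:
play_rows:
  rows:
    - {"dp": [0,0,0],"angular": [0,0,0],"jaw": 0.2}
    - {"dp": [0,0,0],"angular": [0,0,0],"jaw": 0.6}
    - {"dp": [0,0,0],"angular": [0,0,0],"jaw": 1}
    - {"dp": [0,0,0],"angular": [0,0,0],"jaw": 1}
    - {"dp": [0,0,0],"angular": [0,0,0],"jaw": 1}

```text
time: 3.65
position: [0.6181, 0.2242, 0.0732]
tool_rot: [-0.0, 1.0, -0.027, 0.0]
ft_force: [0.3, -0.1, 2.1]
finger_gap: 0.0168
```

Request:
play_rows:
  rows:
    - {"dp": [0,0,0],"angular": [0,0,0],"jaw": 1}
    - {"dp": [0,0,0],"angular": [0,0,0],"jaw": 1}
    - {"dp": [0,0,0],"angular": [0,0,0],"jaw": 1}
    - {"dp": [0,0,0],"angular": [0,0,0],"jaw": 1}
    - {"dp": [0,0,0],"angular": [0,0,0],"jaw": 1}

```text
time: 4.07
position: [0.6182, 0.2242, 0.0732]
tool_rot: [-0.0, 1.0, -0.027, 0.0]
ft_force: [-0.9, 1.2, 7.6]
finger_gap: 0.017
```

Request:
play_rows:
  rows:
    - {"dp": [0,0,-0.05],"angular": [0,0,0],"jaw": 1}
    - {"dp": [0,0,-0.2],"angular": [0,0,0],"jaw": 1}
    - {"dp": [0,0,-0.45],"angular": [0,0,0],"jaw": 1}
    - {"dp": [0,0,-0.7],"angular": [0,0,0],"jaw": 1}
    - {"dp": [0,0,-0.95],"angular": [0,0,0],"jaw": 1}

```text
time: 4.48
position: [0.6173, 0.2231, 0.2168]
tool_rot: [0.0, 1.0, -0.028, -0.0]
ft_force: [1.6, 1.3, -1.6]
finger_gap: 0.0172
```

```bash
python3 - <<'E'
from h import *
from station import env
o=env.observe();Rt=q2R(o["tool_rot"]);print(o["position"],o["tool_rot"].round(3),o["finger_gap"],o["ft_force"])
plan(o["position"],Rt,[.532,-.071,.25],.55-np.pi/2,3)
E
```

```text
[0.61728372 0.22312723 0.21683215] [ 0.     1.    -0.028 -0.   ] 0.01718405925807954 [ 1.57916562  1.2769347  -1.62301479]
dp [-0.153, 0.663, -0.073] ang [0.0, 0.0, -0.257]
dp [-0.283, 0.619, -0.073] ang [0.0, 0.0, -0.257]
dp [-0.401, 0.55, -0.073] ang [0.0, 0.0, -0.257]
```

Request:
play_rows:
  rows:
    - {"dp": [-0.03,0.1,-0.015],"angular": [0,0,-0.05],"jaw": 1}
    - {"dp": [-0.06,0.24,-0.03],"angular": [0,0,-0.1],"jaw": 1}
    - {"dp": [-0.09,0.38,-0.045],"angular": [0,0,-0.15],"jaw": 1}
    - {"dp": [-0.12,0.52,-0.06],"angular": [0,0,-0.2],"jaw": 1}
    - {"dp": [-0.153,0.663,-0.073],"angular": [0,0,-0.257],"jaw": 1}

```text
time: 4.9
position: [0.5888, 0.1247, 0.2265]
tool_rot: [0.0, 0.997, 0.074, -0.0]
ft_force: [-0.1, -0.2, -1.6]
finger_gap: 0.017
```

Request:
play_rows:
  rows:
    - {"dp": [-0.057,0.124,-0.015],"angular": [0,0,-0.05],"jaw": 1}
    - {"dp": [-0.113,0.248,-0.03],"angular": [0,0,-0.1],"jaw": 1}
    - {"dp": [-0.17,0.371,-0.045],"angular": [0,0,-0.15],"jaw": 1}
    - {"dp": [-0.226,0.495,-0.06],"angular": [0,0,-0.2],"jaw": 1}
    - {"dp": [-0.283,0.619,-0.073],"angular": [0,0,-0.257],"jaw": 1}

```text
time: 5.32
position: [0.5604, 0.0265, 0.2374]
tool_rot: [-0.0, 0.985, 0.174, -0.0]
ft_force: [0.3, 0.2, -1.3]
finger_gap: 0.0168
```

Request:
play_rows:
  rows:
    - {"dp": [-0.1,0.14,-0.02],"angular": [0,0,-0.06],"jaw": 1}
    - {"dp": [-0.2,0.28,-0.04],"angular": [0,0,-0.13],"jaw": 1}
    - {"dp": [-0.3,0.41,-0.06],"angular": [0,0,-0.19],"jaw": 1}
    - {"dp": [-0.37,0.51,-0.07],"angular": [0,0,-0.24],"jaw": 1}
    - {"dp": [-0.4,0.55,-0.073],"angular": [0,0,-0.257],"jaw": 1}

```text
time: 5.73
position: [0.5317, -0.0735, 0.2487]
tool_rot: [0.0, 0.963, 0.271, 0.0]
ft_force: [-0.7, -0.6, -2.6]
finger_gap: 0.0171
```

Request:
play_rows:
  rows:
    - {"dp": [0,0,0],"angular": [0,0,0],"jaw": 1}
    - {"dp": [0,0,0],"angular": [0,0,0],"jaw": 1}
    - {"dp": [0,0,0],"angular": [0,0,0],"jaw": 1}

```text
time: 5.98
position: [0.533, -0.0691, 0.2478]
tool_rot: [-0.0, 0.962, 0.272, -0.0]
ft_force: [0.1, 0.7, -1.5]
finger_gap: 0.017
```

```bash
python3 - <<'E'
from h import *
from station import env
import pickle
W=env.get_calibration("wrist");im=env.camera("wrist");o=env.observe();pickle.dump((W,o["position"],o["tool_rot"]),open("w2.pkl","wb"))
print(o["position"],o["tool_rot"].round(4),o["joints"].round(2))
cv2.imwrite("pics/w2.png",cv2.resize(im,(800,600),interpolation=cv2.INTER_CUBIC))
print(proj([[.583,-.04,.0755]],W)*1.25)
E
```

```text
[ 0.53304711 -0.06905071  0.24778218] [-0.000e+00  9.622e-01  2.723e-01 -2.000e-04] [-0.66  0.23  0.79  1.93 -0.19  1.06 -0.81]
[[401.57934983 196.76395022]]
```

View pics/w2.png

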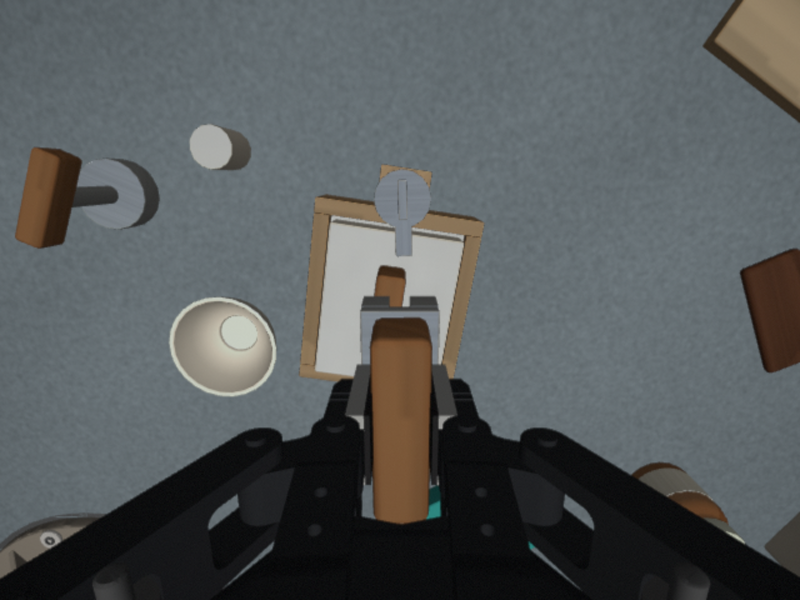

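The disc and tongue are at (403,199), and the arm points straight down the image to (404,255), so the tongue is aligned with the tool (q≈0.15). The key hangs straight: its foot spans 361–439 at row ~305 and the handle top spans 373–431 at its far end.

```bash
python3 - <<'E'
from h import *
import pickle
W,p,q=pickle.load(open("w2.pkl","rb"));Rt=q2R(q)
t=lambda px,z:Rt.inv().apply(ray(np.array(px)/1.25,z,W)-p)*1e3
zt=p[2]-.073
print("disc",ray(np.array([403,199])/1.25,.0755,W),t([403,199],.0755))
print("arm tip",t([404,255],.0755))
print("tongue",t([403,181],.0875),t([403.5,218],.0875))
print("handle top far/near",t([402,319],zt+.1),t([401,521],zt+.1),"foot far edge",t([361,308],zt+.026),t([439,308],zt+.026),t([362,298],zt+.026))
E
python3 -c "
import cv2,numpy as np
i=cv2.imread('pics/w2.png');a=cv2.resize(i[160:265,350:455],(600,600),interpolation=cv2.INTER_CUBIC);cv2.imwrite('pics/w2c.png',a)"
```

```text
disc [ 0.58223458 -0.04162415  0.0755    ] [ 56.32895123   2.44292214 172.26100132]
arm tip [ 17.28621147   3.19013774 172.27522926]
tongue [ 68.43811531   2.36338535 160.25655879] [ 44.4781203    2.71870056 160.26530974]
handle top far/near [ 34.14626583   1.02191832 -27.01276166] [-33.35744025   0.71333852 -26.98786033] foot far edge [ 15.15588489 -17.02104845  46.99763437] [15.12443872 17.8281779  46.99107757] [ 19.78832315 -16.45556381  46.99582292]
```

View pics/w2c.png

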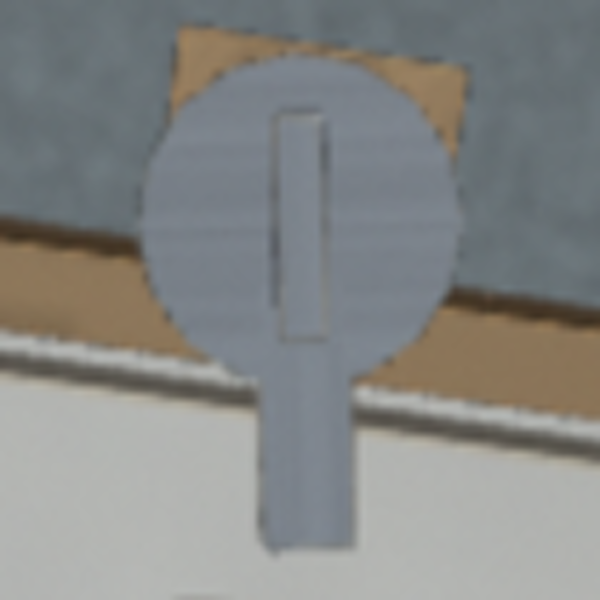

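Request:
play_rows:
  rows:
    - {"dp": [0.08,0.003,0],"angular": [0,0,0],"jaw": 1}
    - {"dp": [0.18,0.006,0.05],"angular": [0,0,0.01],"jaw": 1}
    - {"dp": [0.28,0.01,0.15],"angular": [0,0,0.015],"jaw": 1}
    - {"dp": [0.35,0.013,0.28],"angular": [0,0,0.015],"jaw": 1}
    - {"dp": [0.373,0.013,0.4],"angular": [0,0,0.015],"jaw": 1}

```text
time: 6.45
position: [0.5836, -0.0401, 0.1866]
tool_rot: [0.0, 0.964, 0.267, 0.0]
ft_force: [0.1, 1.2, -1.5]
finger_gap: 0.0174
```

Request:
play_rows:
  rows:
    - {"dp": [0,0,0],"angular": [0,0,0],"jaw": 1}
    - {"dp": [0,0,0],"angular": [0,0,0],"jaw": 1}
    - {"dp": [0,0,0],"angular": [0,0,0],"jaw": 1}

```text
time: 6.7
position: [0.5818, -0.0427, 0.1887]
tool_rot: [0.0, 0.964, 0.266, 0.0]
ft_force: [-0.1, -0.7, -1.4]
finger_gap: 0.0168
```

```bash
python3 - <<'E'
from h import *
from station import env
import pickle
o=env.observe();W,p,q=pickle.load(open("w2.pkl","rb"));Rt=q2R(q)
print(o["position"],Rt.inv().apply(o["position"]-p)*1e3,(Rt.inv()*q2R(o["tool_rot"])).as_rotvec())
S,D=env.camera("scene"),env.camera("side")
a=cv2.resize(S[190:290,280:360],None,fx=5,fy=5,interpolation=cv2.INTER_CUBIC);b=cv2.resize(D[190:290,275:355],None,fx=5,fy=5,interpolation=cv2.INTER_CUBIC)
cv2.imwrite("pics/chk.png",np.hstack([a,b]))
E
```

```text
[ 0.58182134 -0.04270812  0.18865985] [55.36739973  3.12836265 59.10136877] [-0.00061295  0.00037207  0.01271729]
```

View pics/chk.png

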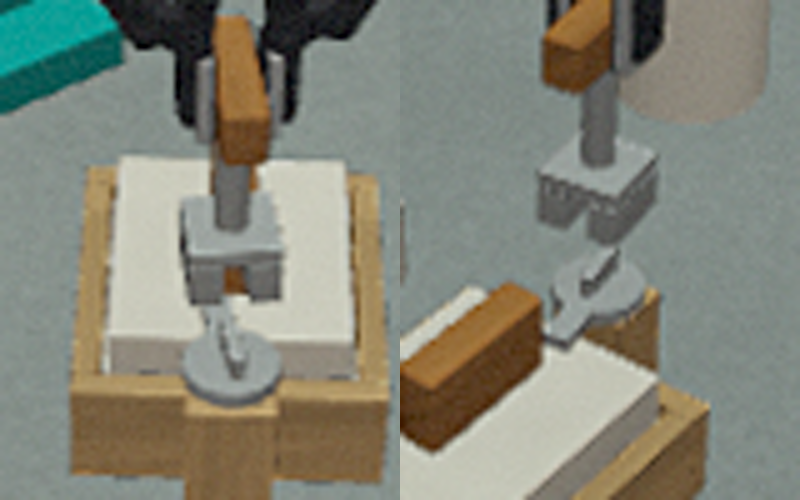

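Request:
play_rows:
  rows:
    - {"dp": [0,0,0.06],"angular": [0,0,0],"jaw": 1}
    - {"dp": [0,0,0.12],"angular": [0,0,0],"jaw": 1}
    - {"dp": [0,0,0.16],"angular": [0,0,0],"jaw": 1}
    - {"dp": [0,0,0.19],"angular": [0,0,0],"jaw": 1}
    - {"dp": [0,0,0.21],"angular": [0,0,0],"jaw": 1}

```text
time: 7.22
position: [0.5811, -0.0427, 0.1556]
tool_rot: [-0.0, 0.964, 0.266, -0.0]
ft_force: [-0.0, 0.2, -2.0]
finger_gap: 0.0168
```

Request:
play_rows:
  rows:
    - {"dp": [0,0,0],"angular": [0,0,0],"jaw": 1}
    - {"dp": [0,0,0],"angular": [0,0,0],"jaw": 1}

```text
time: 7.38
position: [0.5815, -0.0428, 0.1564]
tool_rot: [0.0, 0.964, 0.266, -0.0]
ft_force: [0.0, -0.6, -1.9]
finger_gap: 0.0171
```

Request:
play_rows:
  rows:
    - {"dp": [0,0,0.02],"angular": [0,0,0],"jaw": 1}
    - {"dp": [0,0,0.035],"angular": [0,0,0],"jaw": 1}
    - {"dp": [0,0,0.045],"angular": [0,0,0],"jaw": 1}
    - {"dp": [0,0,0.045],"angular": [0,0,0],"jaw": 1}
    - {"dp": [0,0,0.045],"angular": [0,0,0],"jaw": 1}

```text
time: 7.8
position: [0.5814, -0.0427, 0.1497]
tool_rot: [0.0, 0.964, 0.266, -0.0]
ft_force: [-0.6, 0.1, -1.7]
finger_gap: 0.0171
```

Request:
play_rows:
  rows:
    - {"dp": [0,0,0],"angular": [0,0,-0.09],"jaw": 1}
    - {"dp": [0,0,0],"angular": [0,0,-0.18],"jaw": 1}
    - {"dp": [0,0,0],"angular": [0,0,-0.27],"jaw": 1}
    - {"dp": [0,0,0],"angular": [0,0,-0.36],"jaw": 1}
    - {"dp": [0,0,0],"angular": [0,0,-0.45],"jaw": 1}

```text
time: 8.22
position: [0.5815, -0.0423, 0.1498]
tool_rot: [-0.0, 0.901, 0.433, 0.0]
ft_force: [0.6, 2.0, -2.6]
finger_gap: 0.0171
```

```bash
python3 - <<'E'
from station import env
o=env.observe();print(o["position"],o["tool_rot"].round(3),o["ft_force"].round(1),o["torque"].round(3),o["joints"].round(2))
E
```

```text
[ 0.58154645 -0.04226022  0.14979946] [-0.     0.901  0.433  0.   ] [ 0.6  2.  -2.6] [ 0.62  -0.128 -0.046] [-0.51  0.42  0.61  1.92 -0.31  0.89 -0.43]
```

Request:
play_rows:
  rows:
    - {"dp": [0,0,0],"angular": [0,0,-0.09],"jaw": 1}
    - {"dp": [0,0,0],"angular": [0,0,-0.18],"jaw": 1}
    - {"dp": [0,0,0],"angular": [0,0,-0.27],"jaw": 1}
    - {"dp": [0,0,0],"angular": [0,0,-0.36],"jaw": 1}
    - {"dp": [0,0,0],"angular": [0,0,-0.45],"jaw": 1}

```text
time: 8.63
position: [0.5819, -0.0424, 0.1499]
tool_rot: [0.0, 0.811, 0.585, 0.0]
ft_force: [2.3, 1.1, -5.3]
finger_gap: 0.0172
```

Request:
play_rows:
  rows:
    - {"dp": [0,0,0],"angular": [0,0,-0.09],"jaw": 1}
    - {"dp": [0,0,0],"angular": [0,0,-0.18],"jaw": 1}
    - {"dp": [0,0,0],"angular": [0,0,-0.27],"jaw": 1}
    - {"dp": [0,0,0],"angular": [0,0,-0.36],"jaw": 1}
    - {"dp": [0,0,0],"angular": [0,0,-0.45],"jaw": 1}

```text
time: 9.05
position: [0.5824, -0.0423, 0.15]
tool_rot: [0.001, 0.696, 0.718, 0.001]
ft_force: [5.3, 2.3, -5.6]
finger_gap: 0.0172
```

```bash
python3 - <<'E'
from station import env
o=env.observe();print(o["position"],o["tool_rot"].round(3),o["ft_force"].round(1),o["torque"].round(3),o["joints"].round(2))
E
```

```text
[ 0.58235978 -0.04229911  0.14995783] [0.001 0.696 0.718 0.001] [ 5.3  2.3 -5.6] [ 0.636 -1.404 -0.117] [-0.39  0.39  0.44  1.91 -0.21  0.88  0.19]
```

Request:
play_rows:
  rows:
    - {"dp": [0,0,0],"angular": [0,0,-0.08],"jaw": 1}
    - {"dp": [0,0,0],"angular": [0,0,-0.16],"jaw": 1}
    - {"dp": [0,0,0],"angular": [0,0,-0.24],"jaw": 1}
    - {"dp": [0,0,0],"angular": [0,0,-0.32],"jaw": 1}
    - {"dp": [0,0,0],"angular": [0,0,-0.36],"jaw": 1}

```text
time: 9.47
position: [0.5827, -0.0421, 0.1501]
tool_rot: [0.001, 0.587, 0.809, 0.001]
ft_force: [5.4, 2.5, -5.0]
finger_gap: 0.0167
```

```bash
python3 - <<'E'
from station import env
o=env.observe();print(o["position"],o["tool_rot"].round(3),o["ft_force"].round(1),o["torque"].round(3),o["joints"].round(2))
E
```

```text
[ 0.58270358 -0.04207141  0.15013469] [0.001 0.587 0.809 0.001] [ 5.4  2.5 -5. ] [ 0.968 -1.667 -0.034] [-0.34  0.38  0.37  1.91 -0.18  0.88  0.44]
```

Request:
play_rows:
  rows:
    - {"dp": [0,0,0],"angular": [0,0,-0.04],"jaw": 1}
    - {"dp": [0,0,0],"angular": [0,0,-0.08],"jaw": 1}
    - {"dp": [0,0,0],"angular": [0,0,-0.11],"jaw": 1}
    - {"dp": [0,0,0],"angular": [0,0,-0.11],"jaw": 1}

```text
time: 9.8
position: [0.5827, -0.042, 0.1501]
tool_rot: [0.001, 0.553, 0.833, 0.001]
ft_force: [5.5, 3.5, -4.8]
finger_gap: 0.0167
```

```bash
python3 - <<'E'
from station import env
import cv2,numpy as np
o=env.observe();print(o["position"],o["tool_rot"].round(3),o["ft_force"].round(1),o["torque"].round(3))
S,D=env.camera("scene"),env.camera("side")
a=cv2.resize(S[190:290,280:360],None,fx=5,fy=5,interpolation=cv2.INTER_CUBIC);b=cv2.resize(D[190:290,275:355],None,fx=5,fy=5,interpolation=cv2.INTER_CUBIC)
cv2.imwrite("pics/chk2.png",np.hstack([a,b]))
E
```

```text
[ 0.58272704 -0.04204169  0.15011163] [0.001 0.553 0.833 0.001] [ 5.5  3.5 -4.8] [ 0.981 -1.618 -0.04 ]
```

View pics/chk2.png

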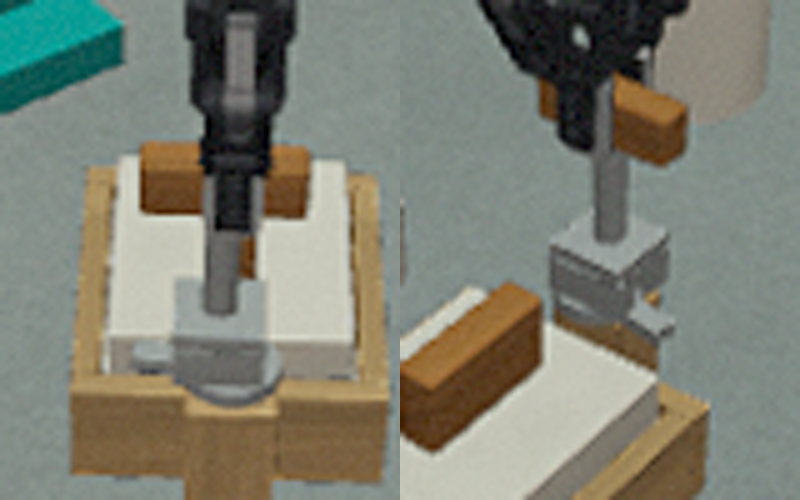

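Request:
play_rows:
  rows:
    - {"dp": [0,0,0],"angular": [0,0,0.06],"jaw": 1}
    - {"dp": [0,0,-0.04],"angular": [0,0,0.1],"jaw": 1}
    - {"dp": [0,0,-0.1],"angular": [0,0,0.1],"jaw": 1}
    - {"dp": [0,0,-0.2],"angular": [0,0,0.1],"jaw": 1}
    - {"dp": [0,0,-0.4],"angular": [0,0,0.1],"jaw": 1}

```text
time: 10.32
position: [0.5798, -0.0428, 0.2084]
tool_rot: [-0.002, 0.585, 0.811, -0.002]
ft_force: [0.3, 0.3, -1.6]
finger_gap: 0.0166
```

```bash
python3 - <<'E'
from h import *
from station import env
o=env.observe();Rt=q2R(o["tool_rot"]);print(o["position"],o["tool_rot"].round(3),o["finger_gap"],o["ft_force"].round(1))
y=Rt.apply([0,1,0]);yaw=np.arctan2(y[1],y[0]);print(yaw)
print("to",[.617,.223,.22]);plan(o["position"],Rt,[.617,.223,.22],yaw,2)
E
```

```text
[ 0.57982361 -0.04281723  0.20840813] [-0.002  0.585  0.811 -0.002] 0.016580393359296237 [ 0.3  0.3 -1.6]
0.3201329820903068
to [0.617, 0.223, 0.22]
dp [0.802, 0.396, -0.04] ang [-0.003, -0.0, -0.0]
dp [0.802, 0.396, -0.039] ang [-0.003, -0.0, -0.0]
```

Request:
play_rows:
  rows:
    - {"dp": [0.12,0.06,-0.02],"angular": [0,0,0],"jaw": 1}
    - {"dp": [0.29,0.14,-0.04],"angular": [0,0,0],"jaw": 1}
    - {"dp": [0.46,0.23,-0.04],"angular": [0,0,0],"jaw": 1}
    - {"dp": [0.63,0.31,-0.04],"angular": [0,0,0],"jaw": 1}
    - {"dp": [0.8,0.396,-0.04],"angular": [0,0,0],"jaw": 1}

```text
time: 10.73
position: [0.6002, 0.0909, 0.2165]
tool_rot: [0.0, 0.586, 0.811, 0.0]
ft_force: [0.7, 0.5, -1.4]
finger_gap: 0.0171
```

Request:
play_rows:
  rows:
    - {"dp": [0.18,0.09,-0.02],"angular": [0,0,0],"jaw": 1}
    - {"dp": [0.38,0.19,-0.04],"angular": [0,0,0],"jaw": 1}
    - {"dp": [0.58,0.29,-0.04],"angular": [0,0,0],"jaw": 1}
    - {"dp": [0.74,0.366,-0.04],"angular": [0,0,0],"jaw": 1}
    - {"dp": [0.8,0.396,-0.04],"angular": [0,0,0],"jaw": 1}

```text
time: 11.15
position: [0.6185, 0.2273, 0.222]
tool_rot: [-0.0, 0.584, 0.812, 0.0]
ft_force: [-0.9, 0.9, -1.8]
finger_gap: 0.0171
```

Request:
play_rows:
  rows:
    - {"dp": [0,0,0.1],"angular": [0,0,0],"jaw": 1}
    - {"dp": [0,0,0.3],"angular": [0,0,0],"jaw": 1}
    - {"dp": [0,0,0.5],"angular": [0,0,0],"jaw": 1}
    - {"dp": [0,0,0.7],"angular": [0,0,0],"jaw": 1}
    - {"dp": [0,0,0.83],"angular": [0,0,0],"jaw": 1}

```text
time: 11.57
position: [0.618, 0.2214, 0.095]
tool_rot: [-0.0, 0.586, 0.811, -0.001]
ft_force: [-0.4, -0.3, -1.8]
finger_gap: 0.0172
```

Request:
play_rows:
  rows:
    - {"dp": [0,0,0],"angular": [0,0,0],"jaw": 1}
    - {"dp": [0,0,0],"angular": [0,0,0],"jaw": 1}
    - {"dp": [0,0,0],"angular": [0,0,0],"jaw": 1}

```text
time: 11.82
position: [0.62, 0.2223, 0.0989]
tool_rot: [0.0, 0.586, 0.81, 0.001]
ft_force: [0.1, -0.9, -1.4]
finger_gap: 0.0169
```

```bash
python3 - <<'E'
from h import *
from station import env
o=env.observe();print(o["position"],o["tool_rot"].round(3),o["finger_gap"],o["ft_force"].round(1))
D,S=env.camera("side"),env.camera("scene")
b=cv2.resize(D[160:235,235:315],None,fx=5,fy=5,interpolation=cv2.INTER_CUBIC);a=cv2.resize(S[285:360,420:500],None,fx=5,fy=5,interpolation=cv2.INTER_CUBIC)
cv2.imwrite("pics/chk3.png",np.hstack([a,b]))
E
```

```text
[0.61997493 0.22226452 0.09893461] [0.    0.586 0.81  0.001] 0.01686717996484097 [ 0.1 -0.9 -1.4]
```

View pics/chk3.png

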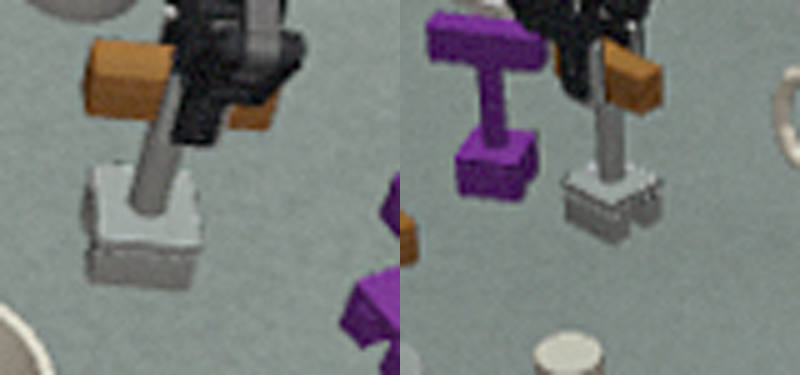

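Request:
play_rows:
  rows:
    - {"dp": [0,0,0.05],"angular": [0,0,0],"jaw": 1}
    - {"dp": [0,0,0.1],"angular": [0,0,0],"jaw": 1}
    - {"dp": [0,0,0.14],"angular": [0,0,0],"jaw": 1}
    - {"dp": [0,0,0.14],"angular": [0,0,0],"jaw": 1}
    - {"dp": [0,0,0.14],"angular": [0,0,0],"jaw": 1}

```text
time: 12.33
position: [0.6187, 0.2223, 0.0755]
tool_rot: [-0.0, 0.586, 0.81, -0.001]
ft_force: [0.2, 0.8, -0.9]
finger_gap: 0.0169
```

Request:
play_rows:
  rows:
    - {"dp": [0,0,0.01],"angular": [0,0,0],"jaw": 1}
    - {"dp": [0,0,0.015],"angular": [0,0,0],"jaw": 1}
    - {"dp": [0,0,0.015],"angular": [0,0,0],"jaw": 1}

```text
time: 12.58
position: [0.619, 0.2225, 0.0739]
tool_rot: [-0.0, 0.586, 0.81, -0.0]
ft_force: [0.6, 0.3, -1.3]
finger_gap: 0.0167
```

Request:
play_rows:
  rows:
    - {"dp": [0,0,0.01],"angular": [0,0,0],"jaw": 1}
    - {"dp": [0,0,0.01],"angular": [0,0,0],"jaw": 1}
    - {"dp": [0,0,0.01],"angular": [0,0,0],"jaw": 1}

```text
time: 12.83
position: [0.6193, 0.2225, 0.0732]
tool_rot: [0.0, 0.586, 0.81, 0.0]
ft_force: [-3.2, -1.4, 8.8]
finger_gap: 0.0171
```

Request:
play_rows:
  rows:
    - {"dp": [0,0,0],"angular": [0,0,0],"jaw": 0.4}
    - {"dp": [0,0,0],"angular": [0,0,0],"jaw": 0}
    - {"dp": [0,0,0],"angular": [0,0,0],"jaw": -0.4}
    - {"dp": [0,0,0],"angular": [0,0,0],"jaw": -0.6}
    - {"dp": [0,0,0],"angular": [0,0,0],"jaw": -0.6}

```text
time: 13.25
position: [0.6191, 0.2224, 0.0724]
tool_rot: [0.0, 0.586, 0.81, -0.0]
ft_force: [0.1, -0.0, 0.5]
finger_gap: 0.0682
```

Request:
play_rows:
  rows:
    - {"dp": [0,0,0],"angular": [0,0,0],"jaw": -0.6}
    - {"dp": [0,0,0],"angular": [0,0,0],"jaw": -0.6}
    - {"dp": [0,0,0],"angular": [0,0,0],"jaw": -0.6}

```text
time: 13.5
position: [0.619, 0.2224, 0.0724]
tool_rot: [-0.0, 0.586, 0.81, -0.0]
ft_force: [0.2, 0.8, -0.6]
finger_gap: 0.0683
```

Request:
play_rows:
  rows:
    - {"dp": [0,0,-0.1],"angular": [0,0,0],"jaw": -0.6}
    - {"dp": [0,0,-0.3],"angular": [0,0,0],"jaw": -0.6}
    - {"dp": [0,0,-0.5],"angular": [0,0,0],"jaw": -0.6}
    - {"dp": [0,0,-0.75],"angular": [0,0,0],"jaw": -0.6}
    - {"dp": [0,0,-1],"angular": [0,0,0],"jaw": -0.6}

```text
time: 13.92
position: [0.6186, 0.2221, 0.2237]
tool_rot: [-0.0, 0.586, 0.81, -0.0]
ft_force: [0.7, 0.7, 0.7]
finger_gap: 0.0678
```

```bash
python3 - <<'E'
from h import *
from station import env
o=env.observe();Rt=q2R(o["tool_rot"]);print(o["position"],o["finger_gap"],o["joints"].round(2))
y=Rt.apply([0,1,0]);print(np.arctan2(y[1],y[0]))
for yw in(.403+np.pi/2,.403-np.pi/2):
    print(yw);plan(o["position"],Rt,[.507-.03*np.cos(.4),-.0735-.03*np.sin(.4),.27],yw,3)
S=env.camera("scene");D=env.camera("side")
cv2.imwrite("pics/chk4.png",np.hstack([cv2.resize(S[205:355,280:480],None,fx=2,fy=2,interpolation=cv2.INTER_CUBIC),cv2.resize(D[160:310,200:400],None,fx=2,fy=2,interpolation=cv2.INTER_CUBIC)]))
E
```

```text
[0.61860179 0.22212558 0.22369684] 0.06782041028502074 [-0.67  0.42  0.31  1.67 -0.14  1.08 -0.  ]
0.3187471758116614
1.9737963267948966
dp [-0.552, -0.508, -0.102] ang [-0.0, -0.0, -0.702]
dp [-0.204, -0.722, -0.102] ang [-0.0, -0.0, -0.702]
dp [0.205, -0.721, -0.103] ang [-0.0, -0.0, -0.702]
-1.1677963267948965
dp [-0.552, -0.508, -0.102] ang [-0.0, 0.0, 0.631]
dp [-0.727, -0.185, -0.103] ang [-0.0, 0.0, 0.631]
dp [-0.727, 0.183, -0.103] ang [-0.0, 0.0, 0.631]
```

View pics/chk4.png

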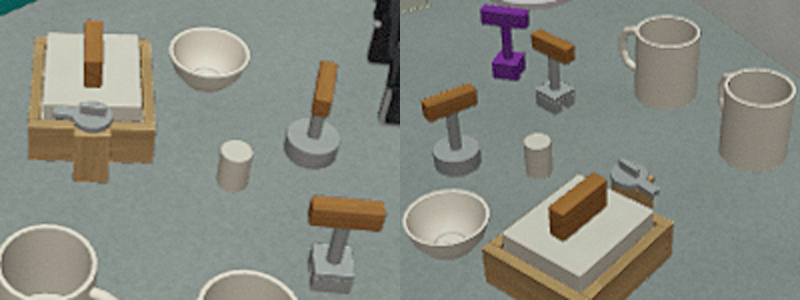

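Request:
play_rows:
  rows:
    - {"dp": [-0.11,-0.1,-0.02],"angular": [0,0,0.12],"jaw": -0.6}
    - {"dp": [-0.22,-0.2,-0.04],"angular": [0,0,0.25],"jaw": -0.6}
    - {"dp": [-0.33,-0.3,-0.06],"angular": [0,0,0.38],"jaw": -0.6}
    - {"dp": [-0.44,-0.4,-0.08],"angular": [0,0,0.5],"jaw": -0.6}
    - {"dp": [-0.552,-0.508,-0.102],"angular": [0,0,0.631],"jaw": -0.6}

```text
time: 14.43
position: [0.5722, 0.1191, 0.2378]
tool_rot: [-0.0, 0.768, 0.64, 0.0]
ft_force: [0.9, -0.7, 0.5]
finger_gap: 0.0684
```

Request:
play_rows:
  rows:
    - {"dp": [-0.145,-0.037,-0.02],"angular": [0,0,0.12],"jaw": -0.6}
    - {"dp": [-0.29,-0.074,-0.04],"angular": [0,0,0.25],"jaw": -0.6}
    - {"dp": [-0.435,-0.11,-0.06],"angular": [0,0,0.38],"jaw": -0.6}
    - {"dp": [-0.58,-0.15,-0.08],"angular": [0,0,0.5],"jaw": -0.6}
    - {"dp": [-0.727,-0.185,-0.102],"angular": [0,0,0.631],"jaw": -0.6}

```text
time: 14.85
position: [0.5255, 0.0165, 0.2532]
tool_rot: [-0.0, 0.902, 0.432, 0.0]
ft_force: [0.3, 0.8, 0.9]
finger_gap: 0.0686
```

Request:
play_rows:
  rows:
    - {"dp": [-0.145,0.037,-0.02],"angular": [0,0,0.12],"jaw": -0.6}
    - {"dp": [-0.29,0.074,-0.04],"angular": [0,0,0.25],"jaw": -0.6}
    - {"dp": [-0.435,0.11,-0.06],"angular": [0,0,0.38],"jaw": -0.6}
    - {"dp": [-0.6,0.15,-0.08],"angular": [0,0,0.52],"jaw": -0.6}
    - {"dp": [-0.727,0.185,-0.102],"angular": [0,0,0.631],"jaw": -0.6}

```text
time: 15.27
position: [0.479, -0.0868, 0.2685]
tool_rot: [-0.0, 0.98, 0.197, 0.0]
ft_force: [0.2, -0.3, 0.3]
finger_gap: 0.0686
```

Request:
play_rows:
  rows:
    - {"dp": [0,0,0],"angular": [0,0,0],"jaw": -0.6}
    - {"dp": [0,0,0],"angular": [0,0,0],"jaw": -0.6}
    - {"dp": [0,0,0],"angular": [0,0,0],"jaw": -0.6}

```text
time: 15.52
position: [0.4802, -0.0847, 0.2684]
tool_rot: [-0.0, 0.98, 0.201, 0.0]
ft_force: [-0.3, 0.2, -0.8]
finger_gap: 0.0683
```

```bash
python3 - <<'E'
from h import *
from station import env
import pickle
W=env.get_calibration("wrist");im=env.camera("wrist");o=env.observe();pickle.dump((W,o["position"],o["tool_rot"]),open("w3.pkl","wb"))
print(o["position"],o["tool_rot"].round(4),o["joints"].round(2))
cv2.imwrite("pics/w3.png",cv2.resize(im,(800,600),interpolation=cv2.INTER_CUBIC))
print(proj(place([.507,-.0735,.403],np.array([[35,10,104],[35,-10,104],[-35,-10,104],[-35,10,104]])/1e3),W)*1.25)
E
```

```text
[ 0.48024998 -0.0844152   0.26830789] [-0.      0.9796  0.2011  0.    ] [-0.61  0.07  0.7   2.   -0.05  1.08 -1.05]
[[385.07761889 188.02158404]
 [414.94271065 188.06204016]
 [413.90966965 289.45210438]
 [385.92427185 289.4196847 ]]
```

View pics/w3.png

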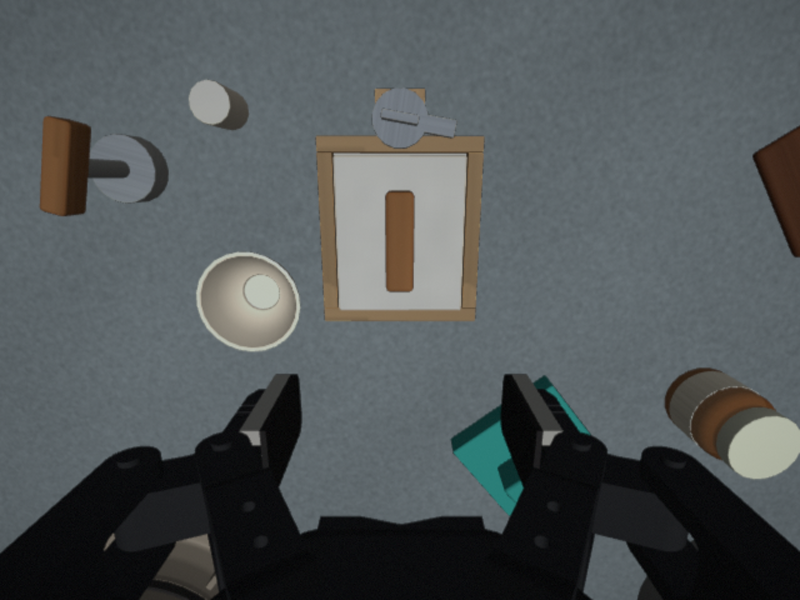

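Batten at cols 385–414, rows 190–291, within 2 px of the prediction. The catch arm is ~80° round, which is open. Descending onto the batten.

Request:
play_rows:
  rows:
    - {"dp": [0.06,0,0.1],"angular": [0,0,0],"jaw": -0.6}
    - {"dp": [0.12,0,0.3],"angular": [0,0,0],"jaw": -0.6}
    - {"dp": [0.18,0,0.55],"angular": [0,0,0],"jaw": -0.6}
    - {"dp": [0.185,0,0.75],"angular": [0,0,0],"jaw": -0.6}
    - {"dp": [0.185,0,0.9],"angular": [0,0,0],"jaw": -0.6}

```text
time: 15.98
position: [0.5051, -0.0732, 0.1304]
tool_rot: [0.0, 0.979, 0.202, -0.001]
ft_force: [-0.1, -0.3, 0.2]
finger_gap: 0.0685
```

Request:
play_rows:
  rows:
    - {"dp": [0,0,0.08],"angular": [0,0,0],"jaw": -0.6}
    - {"dp": [0,0,0.14],"angular": [0,0,0],"jaw": -0.6}
    - {"dp": [0,0,0.18],"angular": [0,0,0],"jaw": -0.6}
    - {"dp": [0,0,0.18],"angular": [0,0,0],"jaw": -0.6}

```text
time: 16.32
position: [0.5056, -0.0741, 0.1061]
tool_rot: [-0.0, 0.98, 0.2, -0.0]
ft_force: [-1.0, 0.8, 0.9]
finger_gap: 0.0683
```

```bash
python3 - <<'E'
from h import *
from station import env
o=env.observe();Rt=q2R(o["tool_rot"]);print(o["position"])
plan(o["position"],Rt,[.506,-.074,.075],.403-np.pi/2,1)
E
```

```text
[ 0.50562653 -0.07410142  0.10614723]
dp [0.003, 0.0, 0.208] ang [-0.0, 0.0, 0.001]
```

Request:
play_rows:
  rows:
    - {"dp": [0,0,0.08],"angular": [0,0,0],"jaw": -0.6}
    - {"dp": [0,0,0.15],"angular": [0,0,0],"jaw": -0.6}
    - {"dp": [0,0,0.2],"angular": [0,0,0],"jaw": -0.6}
    - {"dp": [0,0,0.21],"angular": [0,0,0],"jaw": -0.6}
    - {"dp": [0,0,0.21],"angular": [0,0,0],"jaw": -0.6}

```text
time: 16.73
position: [0.5052, -0.0744, 0.0744]
tool_rot: [-0.0, 0.98, 0.2, -0.0]
ft_force: [0.4, -0.2, 0.7]
finger_gap: 0.0686
```

Request:
play_rows:
  rows:
    - {"dp": [0,0,0],"angular": [0,0,0],"jaw": 0}
    - {"dp": [0,0,0],"angular": [0,0,0],"jaw": 0.3}
    - {"dp": [0,0,0],"angular": [0,0,0],"jaw": 0.5}
    - {"dp": [0,0,0],"angular": [0,0,0],"jaw": 0.8}
    - {"dp": [0,0,0],"angular": [0,0,0],"jaw": 1}

```text
time: 17.15
position: [0.5057, -0.0741, 0.0753]
tool_rot: [-0.0, 0.98, 0.2, 0.0]
ft_force: [-2.6, 1.2, 8.9]
finger_gap: 0.0191
```

Request:
play_rows:
  rows:
    - {"dp": [0,0,0],"angular": [0,0,0],"jaw": 1}
    - {"dp": [0,0,0],"angular": [0,0,0],"jaw": 1}
    - {"dp": [0,0,0],"angular": [0,0,0],"jaw": 1}
    - {"dp": [0,0,0],"angular": [0,0,0],"jaw": 1}
    - {"dp": [0,0,0],"angular": [0,0,0],"jaw": 1}

```text
time: 17.57
position: [0.5057, -0.0741, 0.0753]
tool_rot: [-0.0, 0.98, 0.2, 0.0]
ft_force: [-2.6, 1.8, 8.2]
finger_gap: 0.0189
```

Gripped (19 mm). Lifting slowly at first.

Request:
play_rows:
  rows:
    - {"dp": [0,0,-0.02],"angular": [0,0,0],"jaw": 1}
    - {"dp": [0,0,-0.05],"angular": [0,0,0],"jaw": 1}
    - {"dp": [0,0,-0.09],"angular": [0,0,0],"jaw": 1}
    - {"dp": [0,0,-0.14],"angular": [0,0,0],"jaw": 1}
    - {"dp": [0,0,-0.19],"angular": [0,0,0],"jaw": 1}

```text
time: 17.98
position: [0.5054, -0.0743, 0.1042]
tool_rot: [0.0, 0.98, 0.2, -0.0]
ft_force: [-0.4, -0.2, -4.9]
finger_gap: 0.019
```

Request:
play_rows:
  rows:
    - {"dp": [0,0,-0.06],"angular": [0,0,0],"jaw": 1}
    - {"dp": [0,0,-0.13],"angular": [0,0,0],"jaw": 1}
    - {"dp": [0,0,-0.2],"angular": [0,0,0],"jaw": 1}
    - {"dp": [0,0,-0.27],"angular": [0,0,0],"jaw": 1}
    - {"dp": [0,0,-0.34],"angular": [0,0,0],"jaw": 1}

```text
time: 18.4
position: [0.5055, -0.0743, 0.1556]
tool_rot: [0.0, 0.98, 0.2, 0.0]
ft_force: [-0.5, 0.2, -4.7]
finger_gap: 0.019
```

Request:
play_rows:
  rows:
    - {"dp": [0,0,-0.07],"angular": [0,0,0],"jaw": 1}
    - {"dp": [0,0,-0.14],"angular": [0,0,0],"jaw": 1}
    - {"dp": [0,0,-0.21],"angular": [0,0,0],"jaw": 1}
    - {"dp": [0,0,-0.27],"angular": [0,0,0],"jaw": 1}
    - {"dp": [0,0,-0.31],"angular": [0,0,0],"jaw": 1}

```text
time: 18.82
position: [0.5058, -0.0743, 0.2022]
tool_rot: [0.0, 0.98, 0.2, 0.0]
ft_force: [0.2, -0.2, -4.6]
finger_gap: 0.0194
```

Request:
play_rows:
  rows:
    - {"dp": [0,0,-0.01],"angular": [0,0,0],"jaw": 1}
    - {"dp": [0,0,-0.02],"angular": [0,0,0],"jaw": 1}
    - {"dp": [0,0,-0.02],"angular": [0,0,0],"jaw": 1}
    - {"dp": [0,0,-0.02],"angular": [0,0,0],"jaw": 1}
    - {"dp": [0,0,-0.02],"angular": [0,0,0],"jaw": 1}

```text
time: 19.23
position: [0.5053, -0.0743, 0.2035]
tool_rot: [0.0, 0.98, 0.2, -0.0]
ft_force: [-0.3, 0.4, -5.6]
finger_gap: 0.019
```

```bash
python3 - <<'E'
from h import *
from station import env
o=env.observe();print(o["time"],o["position"],o["tool_rot"].round(4),o["finger_gap"],o["ft_force"].round(1),o["torque"].round(2),o["dq"].round(3))
S=env.camera("scene");D=env.camera("side")
cv2.imwrite("pics/end.png",np.hstack([cv2.resize(S[125:365,280:480],None,fx=2,fy=2),cv2.resize(D[110:350,200:400],None,fx=2,fy=2)]))
E
```

```text
19.2333 [ 0.50526422 -0.07431039  0.20345849] [ 0.000e+00  9.798e-01  2.001e-01 -4.000e-04] 0.018995409925274123 [-0.3  0.4 -5.6] [-0.04  0.05  0.03] [ 0.001  0.002 -0.    -0.003 -0.001  0.     0.001]
```

View pics/end.png

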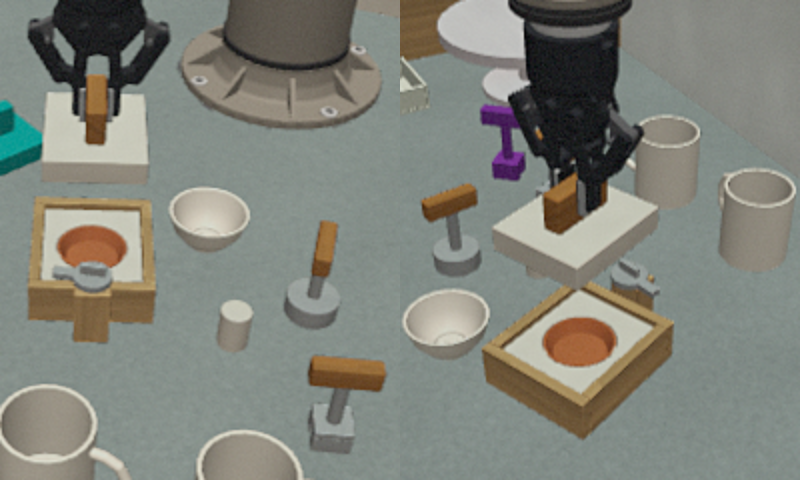

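Cap held level about 0.128 m above its seat and still; the key stands upright and the catch is open. Handing in.

```bash
python3 -c "
from station import env
print(env.job_done())"
```

```text
the job is handed in; nothing more can be done
None
```

The job is done and handed in at about 19 s of robot time; `job_done` gives no verdict, so whether it passed is not confirmed.

- **Catch:** I fitted the key over the screw head and turned the catch to about 1.39 rad, read off the wrist image. I felt no rise in torque at the stop, so I can't say it was pressed right against its end (1.4 rad).
- **Key:** it stands upright and released close to where it started.
- **Upper half:** I lifted it straight up by its grip. It is held about 128 mm above its seat and looks level in the pictures. Joint speeds are near zero, the weight reading steady at about 5 N and the grip opening 19 mm.
- **Other things:** they look unmoved in the final pictures.

None of the checks failed. The first position estimates from the scene and wrist cameras differed by 3–5 mm, so I used the wrist camera for the fit and the grasps. I viewed 11 pictures, one over the budget of 10.

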